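# Free the jammed borer carriage and run it in to its depth stop

### The job

Stand the loose batten on edge in the slot of the borer's carriage, its end up against the wooden back stop, and let go of it while the carriage is still parked. Then push the carriage in by its handle: it is stuck in its park catch, so lean on it until it breaks free without letting it shoot away, ease it in under the hood and feel for the depth stop hidden there. Bring it up against that stop firmly but without a knock or a hard shove, and leave it there with the batten still seated and the tin dish and marking gauge undisturbed.

Things in the scene. Friction and masses are not known exactly. Their poses are not given: they have to be found in the camera images.
- borer: Bed of a small boring machine, fixed to the bench: plywood board 180 x 500 x 18 mm with two steel rails along its own y axis. Origin: middle of the underside, on the bench top; z up. The -y end is the parking end; a grey hood covers the +y end.
- mouth (a point): Middle of the hood's open mouth, at bench height, y = +70 mm in the borer's frame, axes parallel to it. From here the grey sheet-metal hood runs 180 mm to +y; it is 162 mm wide and high, open up to 148 mm; the drill motor on it makes 222 mm in all. The depth stop is fixed out of sight inside it.
- carriage: Plywood carriage 150 x 245 mm, deck 64 mm above the bench, sliding only along the borer's +y. Origin: 64 mm under the deck, axes as the borer's; at y = -120 mm there when parked. A sprung catch holds it: after under 2 mm of play it takes some 6 to 20 N to push it past the catch, all within the first 14 mm; beyond that it runs with 1 to 4 N of drag.
- nose (a point): Front end of the carriage's steel nose pin, under the deck (40 mm above the bench, 120 mm to +y of the carriage's origin). It meets the depth stop, set afresh each time, after 90 to 140 mm of travel from parked. The stop is rubbery: it yields about 1.7 mm under 12 N. A firm touch is 3 N or more over the drag; over 20 N on the stop is a hard shove, and 0.2 m/s is shooting away.
- cradle (a point): Point on the carriage: middle of the floor of its work slot, where the middle of a seated batten's underside lies. Axes as the borer's. The slot is open at +y, 160 mm long (y), 42 mm wide, 64 mm above the bench, between cheeks 16 mm thick and 20 mm high; at -y a wooden back stop, 30 mm high, 12 mm thick, its face 80 mm from this point.
- handle (a point): Grip point on the axis of the carriage's turned wooden handle, 109 mm above the bench, 134 mm from cradle towards -y. The handle is upright, 27 mm thick at its widest, 69 mm tall, from the deck at 64 mm up to 133 mm above the bench, and fixed to the carriage. Axes as the borer's.
- batten: Loose brown wooden batten, 37 x 160 x 70 mm, about 0.2 kg, standing on its narrow edge on the bench at the left of the borer. Origin: middle of its underside; x across its 37 mm thickness, y along its 160 mm length, z up its 70 mm height.
- dish: Bystander: round tin dish 109 mm across, 36 mm high; origin at the middle of its underside.
- gauge: Bystander: wooden marking gauge with two upright beams, 28 x 62 x 120 mm; origin at the middle of its underside.

How it is judged (in metres and radians):
On the way, in this order (a step that is already met when the one before it is completed fails the run):
1. the batten stands seated in the slot, against the back stop, let go of, with the carriage still parked (x of batten in the frame of cradle between -0.005 and 0.005 m and y of batten in the frame of cradle between -0.004 and 0.004 m and z of batten in the frame of cradle below 0.004 m and angle between batten's own z axis and vertical below 0.06 rad and contact force between the fingers and batten below 0.1 N and y of handle in the frame of borer below -0.21 m), for 0.2 s.
2. the carriage has been pushed free of its park catch (y of handle in the frame of borer above -0.195 m).
3. the carriage's nose pin is pressed firmly against the hidden stop (contact force between nose_pin and anything else above 2 N), for 0.1 s.
At the end, for the whole second after the job is handed in: The carriage stands at the hidden stop, its nose pin within 2 mm of touching it (centres under 17 mm apart; 15 mm when touching); the batten stands upright in the slot within 4 mm of its seat against the back stop, let go of; all at rest (x of batten in the frame of cradle between -0.005 and 0.005 m and y of batten in the frame of cradle between -0.004 and 0.004 m and z of batten in the frame of cradle below 0.004 m and angle between batten's own z axis and vertical below 0.06 rad and horizontal distance between nose_pin and stop_face below 0.017 m and contact force between the fingers and batten below 0.1 N and linear speed of each of batten, carriage below 0.005 m/s).
It fails at once if the stop is shoved with more than 20 N (contact force between nose_pin and anything else above 20 N).
It fails at once if the carriage shoots away faster than 0.2 m/s (linear speed of carriage above 0.2 m/s).
It fails at once if a bystander (dish or marking gauge) is shifted by more than 15 mm (distance of any of dish, gauge from where it was at the start of the episode above 0.015 m).
It also fails if it takes over 72 s, if anything falls off the work surface, if the arm or the gripper's body presses on something with over 40 N, if the wrist force passes 120 N, or if a joint passes its speed limit or range.

### The arm

A 6-joint arm with a two-finger parallel gripper is mounted at the origin on a cart in front of the work surface, level with it; the furniture and walls round the work are solid. World frame = base frame: x ahead of the robot, y to its left, z up, the work surface at z = 0. Lengths are in mm, angles in rad, forces in N, time in s.
With the tool pointing down it reaches from about 250 to 775 mm from the base axis. Payload 4 kg.
Tool frame: the origin (TCP) lies on the mounting face of the last link; the fingertips stand 173 mm ahead of it and the grasp point (between the pads) lies 155 mm ahead of it; z points along the fingers, y is the line along which they close (so a half turn about z gives the same grasp; the last joint's range is limited). The gripper opens to 85 mm and grips with 20 to 120 N. Pads are 22 mm wide; open, the fingers measure 114 mm over their backs; the gripper's body (76 mm by 85 mm) begins 54 mm behind the grasp point. The pads swing forward as they close: fully open they stand 13 mm farther back than shut.
Start: joints at [1.179, 0.087, 1.371, -0, 1.684, -0.103], TCP at [156.644, 527.222, 404.741] pointing down, gripper open.
Joint ranges: [-3.1, 3.1], [-0.76, 2.03], [0.27, 2.55], [-1.08, 4.22], [0.17, 2.65], [-2.57, 2.57]. Speed limits (rad/s): [2.79, 2.79, 3.14, 3.14, 3.14, 3.14].

### API

Orientations are given as a unit quaternion [x, y, z, w].
In Python, from bench import arm, capture, recognise, pinpoint gives the robot as it stands. The module is installed in compiled form; this text tells all that it offers.
- The arm moves only by the shell command python3 -m pendant 'ROWS' [FORCE]. ROWS is a JSON object whose one key "rows" holds a list of rows, each a list of 3 entries, a list of its own where there are three numbers: the shift along the tool's x, y, z in mm, then the turn about the tool's z in rad, then the finger opening in mm, from 0 to 85.4. A call has 1 to 10 rows; each row is the pose to reach, as a shift and turn from the pose commanded when the call began, along the tool's axes at that moment; what a row does not reach only later rows make up. A row lasts 1/10 s, in which the tool goes at most 50 mm and 8.59 degrees, less where a joint would pass 70% of its speed; a pose out of reach is approached as far as the arm can. A call with a gripper value outside its range is refused whole. The fingers move at their own pace and stop on an object; FORCE is the grip in N (left out, the last holds). Time passes only in rows, so rows that repeat a pose let the fingers close. It gives the time, the measured TCP pose, the force, the opening and the grip force at its end, in the units of the state.
- arm.get_state(): the state, without advancing time (a new reading comes with each control period).
- capture(name): name is "scene" or "top"; returns a dict with "pixels" (400x640x3 uint8, red, green, blue), "K" (3x3 intrinsics, pixels), "dist" ([k1, k2, p1, p2, k3] as OpenCV has them; the pictures are not rectified), "R" (3x3) and "t" (3): a world point X has camera coordinates R X + t. Camera axes: x right, y down, z forward; pixel columns grow to the right and rows downward; lengths in mm; the calibration is good to about 2 mm. A picture is of the moment at which its call begins. There is no depth.
- arm.finish_job(): hands the job in; it is judged then, once.
Trained networks look in a picture, given as the dict that the camera call returned (one of the last four; its "shot" number tells which), for a name from the list of things; names that differ only in an ending like _2 or _b are one class to them, and where a whole thing is asked for, a point or a joint stands for the part that bears it (a point fixed in the world has none). Each returns a list of dicts, best first, with "score" (0 to 1); they miss things now and then, are a little off and sometimes report something else, mostly with a low value. They report only what shows in the picture. A call takes as long as a camera call.
- recognise(label, picture): "location" ([x, y, z] in mm, in the coordinates of the camera as it stood for that picture, good to about 4 mm: the middle of the surface that is visible of it).
- pinpoint(label, picture): "location" ([x, y, z] in mm, in the coordinates of the camera as it stood for that picture, good to about 4 mm: a listed point, or the origin of a listed thing).
The state is a dict: "time_s": time; "joint_pos": joint angles; "joint_vel": joint speeds; "tau": joint torques, N m; "tool_pos": TCP position; "tcp_rot": TCP orientation; "force": force on the tool from outside, world axes, zero at the start; "moment": the same for the moment, N m; "opening": finger opening in mm; "grasp_force": force on a finger pad.
Only numpy, scipy, OpenCV 4.12 (cv2) and the standard library are available. Lean on these libraries where they do the work, as an engineer would, in place of code of your own. Each camera call takes 0.05 s, during which the arm holds its last target. There are 200 camera calls.

## Working session

There is one attempt and no reset: what is moved stays moved. The work goes in short steps, Python scripts to look and compute and a shell command to move; the robot and the scene stay as the last step left them, time stands still between calls to the robot, and variables do not carry over. Pictures are saved under pics/ and viewed, at most 12 in all, crops included, and the job is handed in when it is done.

```bash
mkdir -p pics
cat > h.py <<'E'
import numpy as np, cv2
from bench import arm, capture, recognise, pinpoint
def w(p,c): return c["R"].T@(np.array(p)-np.array(c["t"]).ravel())
def save(c,n): cv2.imwrite(f"pics/{n}.png",c["pixels"][:,:,::-1])
def proj(X,c):
    r,_=cv2.Rodrigues(np.array(c["R"])); return cv2.projectPoints(np.array(X,float).reshape(-1,3),r,np.array(c["t"],float),np.array(c["K"]),np.array(c["dist"]))[0].reshape(-1,2)
E
python3 - <<'E'
from h import *
np.set_printoptions(precision=1,suppress=True)
cs={n:capture(n) for n in("scene","top")}
for n,c in cs.items():
    save(c,n+"0"); print(n,"cam",-c["R"].T@np.array(c["t"]).ravel())
    for l in "borer mouth carriage nose cradle handle batten dish gauge".split():
        print(l,[(round(d["score"],2),w(d["location"],c)) for d in pinpoint(l,c)[:2]])
s=arm.get_state(); print(s)
E
```

```text
scene cam [  60.8 -329.4  951.7]
borer [(0.58, array([ 558.3, -141. ,    0.6]))]
mouth [(0.93, array([571.4, -64.1,   1.6]))]
carriage [(0.74, array([ 548.6, -258.4,   -3.3]))]
nose [(0.57, array([ 567.4, -139.7,   36.3]))]
cradle [(0.66, array([ 549. , -219.4,   61.4]))]
handle [(0.59, array([ 533.9, -353.5,  112.4]))]
batten [(0.64, array([482. , 322.6,  -2.4]))]
dish [(0.93, array([643.6, 387.3,   0.7]))]
gauge [(0.9, array([652.5, 266.6,  -4.1])), (0.52, array([480.6, 325. ,  -0.9]))]
top cam [ 380.8   54.3 1397.5]
borer [(0.81, array([ 563.9, -137.6,   -2.3]))]
mouth [(0.91, array([569.7, -70.3,  -0.4]))]
carriage [(0.83, array([ 550.7, -257. ,   -1.4])), (0.26, array([645.1, 386.9,   1.3]))]
nose [(0.56, array([ 565.3, -141.2,   39.3]))]
cradle [(0.56, array([ 550.8, -222.5,   64.5]))]
handle [(0.92, array([ 536. , -352.2,  105.8]))]
batten [(0.68, array([482.8, 321.7,   0.4]))]
dish [(0.67, array([646.9, 390.6,  -2.3])), (0.51, array([ 564.8, -135.9,   -0.6]))]
gauge [(0.74, array([646.3, 264.7,  -2.9])), (0.18, array([646.9, 391. ,   3.1]))]
{'time_s': 1.0, 'joint_pos': array([ 1.2,  0.1,  1.4, -0. ,  1.7, -0.1]), 'joint_vel': array([ 0., -0., -0., -0., -0.,  0.]), 'tau': array([  0. , -35.2, -31.3,  -0. ,   0. ,   0. ]), 'tool_pos': array([156.6, 527.2, 404.7]), 'tcp_rot': array([0.1, 1. , 0. , 0. ]), 'force': array([-0.2, -0.5, -0.4]), 'moment': array([-0., -0., -0.]), 'grasp_force': 0.0, 'opening': 85.59434009152584}
```

View pics/scene0.png

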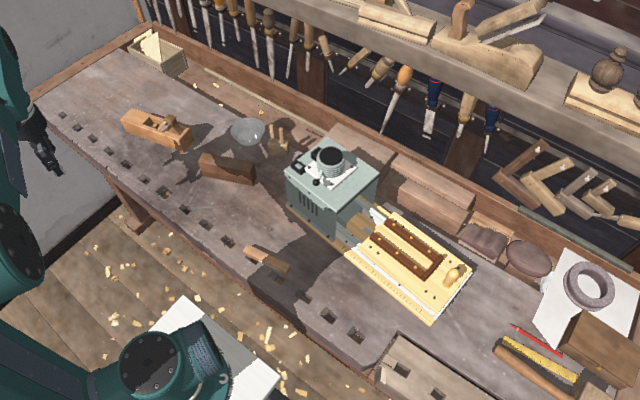

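View pics/top0.png

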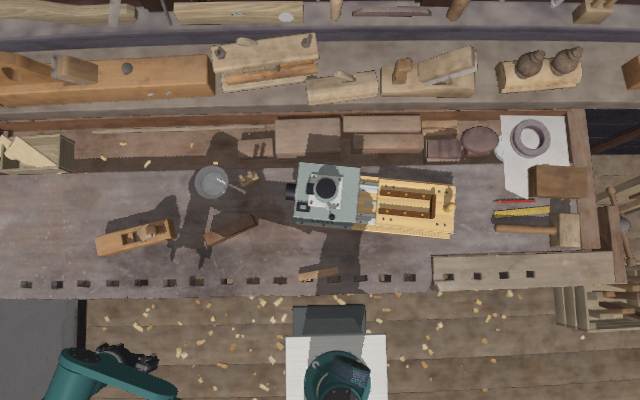

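```bash
cat > ov.py <<'E'
from h import *
def boxpts(o,yaw,x,y,z):
    c,s=np.cos(yaw),np.sin(yaw); P=np.array([[a,b,q] for q in z for b in y for a in x],float)
    return P@np.array([[c,s,0],[-s,c,0],[0,0,1]])+np.array(o)
def draw(img,c,P,k,off,col):
    p=(proj(P,c)-off+.5)*k
    for a,b in [(4,5),(5,7),(7,6),(6,4),(0,4),(1,5),(2,6),(3,7)]:
        cv2.line(img,tuple((p[a]*16).astype(int)),tuple((p[b]*16).astype(int)),col,1,cv2.LINE_AA,4)
def crop(c,X,boxes,k=5,W=400,H=300):
    u=proj(X,c)[0]; w_,h_=W//k,H//k; x0,y0=int(u[0]-w_/2),int(u[1]-h_/2)
    im=cv2.resize(c["pixels"][y0:y0+h_,x0:x0+w_,::-1],(W,H),interpolation=cv2.INTER_CUBIC).copy()
    for P,col in boxes: draw(im,c,P,k,np.array([x0,y0]),col)
    return im
E
cat > m.py <<'E'
from ov import *
np.set_printoptions(precision=1,suppress=True)
L="mouth cradle handle batten".split(); r={(l,n):[] for l in L for n in("scene","top")}
for i in range(4):
  for n in("scene","top"):
    c=capture(n)
    for l in L:
        d=pinpoint(l,c)
        if d and d[0]["score"]>.4: r[l,n].append(w(d[0]["location"],c))
for k,v in r.items(): print(k,len(v),np.median(v,0),np.std(v,0))
E
python3 m.py
python3 - <<'E'
from ov import *
a=-0.122
cs=[capture(n) for n in("scene","top")]
cr=np.array([550,-221,0.])
bb=[(boxpts([482.4,322,0],np.deg2rad(27),(-18.5,18.5),(-80,80),(0,70)),(0,255,0))]
cb=[(boxpts(cr,a,(-37,37),(-80,80),(64,84)),(0,255,0)),(boxpts(cr,a,(-21,21),(-80,80),(64,84)),(255,0,0))]
im=np.vstack([np.hstack([crop(c,[482,322,35],bb,k=4 if i else 5) for i,c in enumerate(cs)]),np.hstack([crop(c,[545,-240,64],cb,k=3 if not i else 4) for i,c in enumerate(cs)])])
cv2.imwrite("pics/ov1.png",im)
E
```

```text
('mouth', 'scene') 4 [571.9 -64.8   0. ] [1.6 1.3 0.7]
('mouth', 'top') 4 [569.1 -69.5   0.2] [1.2 1.9 1.6]
('cradle', 'scene') 4 [ 551.  -222.8   62. ] [1.9 2.1 1. ]
('cradle', 'top') 4 [ 552.  -220.3   62.7] [1.2 1.9 0.9]
('handle', 'scene') 4 [ 535.2 -356.5  109.5] [2.2 0.8 1.7]
('handle', 'top') 4 [ 534.7 -354.2  107. ] [1.3 1.6 0.7]
('batten', 'scene') 4 [482.  326.   -1.5] [1.1 0.8 1.6]
('batten', 'top') 4 [485.3 322.8  -0.4] [1.2 1.  1.3]
```

View pics/ov1.png

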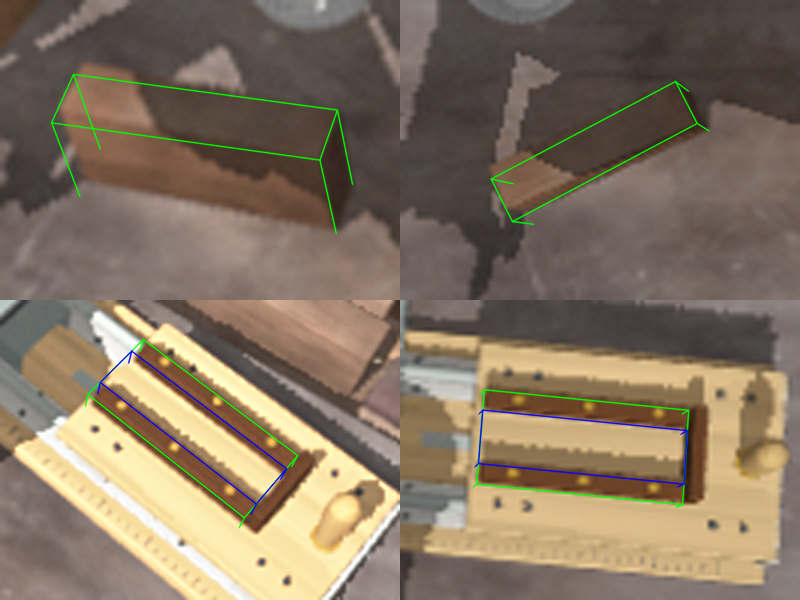

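```bash
cat >> h.py <<'E'
from scipy.spatial.transform import Rotation as Ro
def go(x,y,z,by):
    "tool shift/turn to put TCP at x,y,z with the closing line along the x axis of a thing of yaw by (rad)"
    s=arm.get_state(); R=Ro.from_quat(s["tcp_rot"]).as_matrix(); ty=R[:,1]
    d=np.array([np.cos(by),np.sin(by)]); 
    # positive turn about tool z (down) = negative about world z
    cur=np.arctan2(ty[1],ty[0]); t=(cur-by+np.pi/2)%np.pi-np.pi/2
    print("shift",np.round(R.T@(np.array([x,y,z])-s["tool_pos"]),1),"turn",round(t,3),"j",np.round(s["joint_pos"],2),"pos",np.round(s["tool_pos"],1),"z",R[:,2].round(3),"F",np.round(s["force"],1),"M",np.round(s["moment"],2),"t",s["time_s"],"op",round(s["opening"],1))
E
python3 -c "
from h import *
go(483,324,300,np.deg2rad(27.5)); go(483,324,200,np.deg2rad(27.5))"
```

```text
shift [-370.7 -101.8  104.8] turn 0.802 j [ 1.18  0.09  1.37 -0.    1.68 -0.1 ] pos [156.7 527.2 404.8] z [ 0.  0. -1.] F [-0.1  0.7 -0.3] M [-0.05  0.03  0.07] t 3.1 op 85.4
shift [-370.7 -101.9  204.8] turn 0.802 j [ 1.18  0.09  1.37 -0.    1.68 -0.1 ] pos [156.7 527.2 404.8] z [ 0.  0. -1.] F [-0.1  0.7 -0.3] M [-0.05  0.03  0.07] t 3.1 op 85.4
```

```bash
python3 -m pendant '{"rows":[[[-50,-14,14],0.12,85],[[-100,-27,28],0.24,85],[[-145,-40,42],0.36,85],[[-190,-52,56],0.48,85],[[-235,-64,68],0.6,85],[[-280,-77,80],0.7,85],[[-325,-89,92],0.8,85],[[-371,-102,105],0.802,85],[[-371,-102,105],0.802,85],[[-371,-102,105],0.802,85]]}'
python3 - <<'E'
from ov import *
cs=[capture(n) for n in("scene","top")]
B=boxpts([483,324,0],np.deg2rad(27.5),(-18.5,18.5),(-80,80),(0,70))
im=np.hstack([crop(c,[482,322,60],[(B,(0,255,0))],k=4) for c in cs]); cv2.imwrite("pics/ov2.png",im)
go(483,324,200,np.deg2rad(27.5))
E
```

```text
time_s: 4.1
tool_pos: [483.9, 323.0, 298.9]
tcp_rot: [0.52, 0.854, -0.001, -0.001]
force: [-0.1, -0.1, -0.6]
opening: 85.1
grasp_force: 0.0
shift [-6.000e-01  1.000e-01  1.001e+02] turn 0.001 j [0.49 0.2  1.45 0.   1.49 0.01] pos [482.7 324.4 300.1] z [ 0.     0.001 -1.   ] F [ 0.2 -0.2  0.1] M [0.03 0.03 0.01] t 4.2 op 85.0
```

View pics/ov2.png

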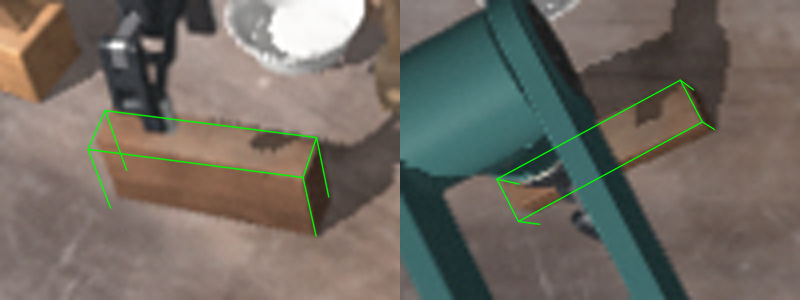

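```bash
python3 -m pendant '{"rows":[[[0,0,25],0,85],[[0,0,50],0,85],[[0,0,75],0,85],[[0,0,95],0,85],[[0,0,100],0,85],[[0,0,100],0,85]]}' 40; python3 -m pendant '{"rows":[[[0,0,0],0,30],[[0,0,0],0,30],[[0,0,0],0,30],[[0,0,0],0,30],[[0,0,0],0,30],[[0,0,0],0,30],[[0,0,0],0,30],[[0,0,0],0,30]]}' 40; python3 -c "
from h import *
go(483,324,330,np.deg2rad(27.5))
go(350,150,330,0.2)"
```

```text
time_s: 4.8
tool_pos: [482.2, 324.7, 199.6]
tcp_rot: [0.518, 0.855, -0.0, -0.0]
force: [-1.1, 0.1, 1.4]
opening: 85.2
grasp_force: 0.0
time_s: 5.6
tool_pos: [483.9, 324.2, 201.4]
tcp_rot: [0.519, 0.855, 0.002, 0.001]
force: [-0.5, 0.9, 5.9]
opening: 37.6
grasp_force: 39.5
shift [   0.3   -0.4 -128.6] turn -0.0 j [0.49 0.28 1.56 0.   1.3  0.01] pos [483.9 324.2 201.4] z [ 0.003  0.002 -1.   ] F [-0.5  0.9  5.9] M [ 0.06  0.07 -0.07] t 5.6 op 37.6
shift [ -92.6 -198.7 -129.3] turn 0.28 j [0.49 0.28 1.56 0.   1.3  0.01] pos [483.9 324.2 201.4] z [ 0.003  0.002 -1.   ] F [-0.5  0.9  5.9] M [ 0.06  0.07 -0.07] t 5.6 op 37.6
```

```bash
python3 -m pendant '{"rows":[[[0,0,-20],0,30],[[0,0,-60],0,30],[[0,0,-100],0,30],[[-15,-33,-129],0.05,30],[[-32,-68,-129],0.1,30],[[-48,-103,-129],0.15,30],[[-64,-138,-129],0.2,30],[[-80,-172,-129],0.26,30],[[-93,-199,-129],0.28,30],[[-93,-199,-129],0.28,30]]}'; python3 -c "
from h import *
go(350,-150,330,-.12)
go(552,-221,330,-.12)"
```

```text
time_s: 6.6
tool_pos: [347.5, 147.5, 327.6]
tcp_rot: [0.634, 0.773, -0.001, -0.0]
force: [0.4, 0.2, -1.2]
opening: 37.3
grasp_force: 39.6
shift [-292.2  -55.8   -2. ] turn 0.317 j [ 0.25 -0.28  1.86 -0.    1.57  0.05] pos [347.5 147.5 327.6] z [-0.003 -0.002 -1.   ] F [ 0.4  0.2 -1.2] M [ 0.03  0.   -0.03] t 6.6 op 37.3
shift [-401.4  128.3   -2.4] turn 0.317 j [ 0.25 -0.28  1.86 -0.    1.57  0.05] pos [347.5 147.5 327.6] z [-0.003 -0.002 -1.   ] F [ 0.4  0.2 -1.2] M [ 0.03  0.   -0.03] t 6.6 op 37.3
```

```bash
python3 -m pendant '{"rows":[[[-30,-5,0],0.05,30],[[-70,-13,0],0.1,30],[[-110,-21,0],0.15,30],[[-150,-28,0],0.2,30],[[-190,-36,0],0.25,30],[[-230,-44,0],0.317,30],[[-270,-51,0],0.317,30],[[-292,-56,0],0.317,30],[[-292,-56,0],0.317,30]]}'; python3 -c "
from h import *
go(552,-213,305,-.12)"
```

```text
time_s: 7.5
tool_pos: [353.0, -150.2, 328.0]
tcp_rot: [0.749, 0.663, -0.0, -0.001]
force: [0.5, 0.3, -1.8]
opening: 37.2
grasp_force: 39.7
shift [-38.2 205.1  22.7] turn -0.001 j [-0.55 -0.27  1.85 -0.    1.56 -0.43] pos [ 353.  -150.2  328. ] z [-0.001  0.    -1.   ] F [ 0.5  0.3 -1.8] M [ 0.01 -0.    0.02] t 7.5 op 37.2
```

```bash
python3 -m pendant '{"rows":[[[-7,35,0],0,30],[[-14,75,0],0,30],[[-21,115,3],0,30],[[-28,155,12],0,30],[[-34,185,18],0,30],[[-38,205,23],0,30],[[-38,205,23],0,30],[[-38,205,23],0,30]]}'
cat > chk.py <<'E'
import sys
from ov import *
# batten drawn from TCP + assumed grasp; cradle drawn from estimate
s=arm.get_state(); R=Ro.from_quat(s["tcp_rot"]).as_matrix(); ty=R[:,1]; by=np.arctan(ty[1]/ty[0]); p=s["tool_pos"]
dl=float(sys.argv[2]); cr=np.array([float(sys.argv[3]),float(sys.argv[4]),0]); a=float(sys.argv[5])
o=np.array([p[0]-np.sin(by)*dl,p[1]+np.cos(by)*dl,p[2]-201.4])
cs=[capture(n) for n in("scene","top")]
B=[(boxpts(o,by,(-18.5,18.5),(-80,80),(0,70)),(0,255,0)),(boxpts(cr,a,(-37,37),(-80,80),(64,84)),(0,0,255)),(boxpts(cr,a,(-21,21),(-80,80),(64,84)),(255,0,0))]
k=int(sys.argv[6]) if len(sys.argv)>6 else 4
cv2.imwrite(f"pics/{sys.argv[1]}.png",np.vstack([np.hstack([crop(c,[548,-225,84],b,k=k) for c in cs]) for b in ([],B)]))
print("tool",p.round(1),"yaw",by,"bat",o.round(1))
E
python3 chk.py ov3 -2 551.2 -221.5 -0.12
```

```text
time_s: 8.3
tool_pos: [552.2, -208.5, 304.5]
tcp_rot: [0.747, 0.665, -0.0, -0.002]
force: [0.5, -0.2, -0.8]
opening: 37.3
grasp_force: 39.8
tool [ 552.2 -208.5  304.5] yaw -0.11565847790144551 bat [ 552.  -210.5  103.1]
```

View pics/ov3.png

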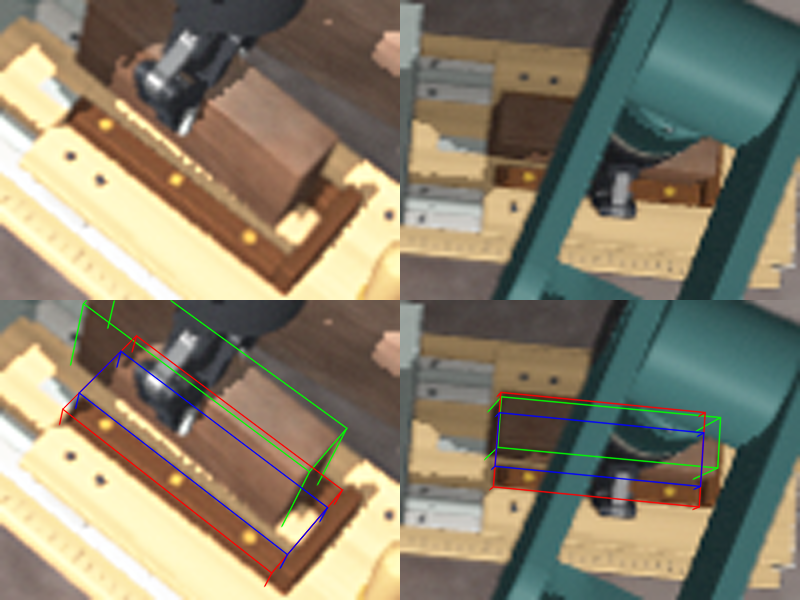

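Run:
```python
from ov import *
c=capture("top"); u=proj([548,-225,84],c)[0]
x0,y0=int(u[0]-42),int(u[1]-18)
def z(c,x0,y0,w_,h_,k): return cv2.resize(c["pixels"][y0:y0+h_,x0:x0+w_,::-1],(w_*k,h_*k),interpolation=cv2.INTER_LINEAR)
a=z(c,x0,y0,80,30,10); 
s=capture("scene"); v=proj([548,-225,84],s)[0]; x1,y1=int(v[0]-66),int(v[1]-25)
b=z(s,x1,y1,133,50,6)
g=np.vstack([a,cv2.resize(b,(800,300))]); g=cv2.convertScaleAbs((255*(g/255.)**0.6)); cv2.imwrite("pics/z1.png",g)
st=arm.get_state(); p=st["tool_pos"]
B=boxpts([552,-210.5,103],-.116,(-18.5,18.5),(-80,80),(0,70)); C=boxpts([551.2,-221.5,0],-.12,(-37,37),(-80,80),(64,84)); C2=boxpts([551.2,-221.5,0],-.12,(-21,21),(-80,80),(64,84))
np.set_printoptions(precision=0,suppress=True)
for n,P in(("bat",B),("cheek out",C),("cheek in",C2)):
    print(n,"(order -x-y,+x-y,-x+y,+x+y; low then high)\n top",((proj(P,c)-[x0,y0]+.5)*10).tolist().__repr__() if 0 else ((proj(P,c)-[x0,y0]+.5)*10).ravel(),"\n scene",((proj(P,s)-[x1,y1]+.5)*6+[0,300]).ravel())
```

```text
bat (order -x-y,+x-y,-x+y,+x+y; low then high)
 top [651. 257. 658. 137. 130. 208. 139.  88. 713. 229. 720. 103. 163. 177.
 172.  51.] 
 scene [518. 561. 571. 499. 201. 319. 257. 264. 560. 479. 616. 414. 221. 227.
 279. 170.]
cheek out (order -x-y,+x-y,-x+y,+x+y; low then high)
 top [651. 333. 665. 100. 143. 283. 162.  50. 667. 326. 682.  90. 152. 276.
 171.  40.] 
 scene [492. 651. 597. 528. 185. 408. 293. 299. 503. 631. 609. 506. 190. 385.
 300. 275.]
cheek in (order -x-y,+x-y,-x+y,+x+y; low then high)
 top [654. 282. 662. 150. 147. 232. 158. 100. 670. 275. 679. 141. 156. 225.
 167.  91.] 
 scene [516. 624. 575. 554. 209. 384. 271. 322. 527. 603. 587. 533. 214. 361.
 277. 298.]
```

View pics/z1.png

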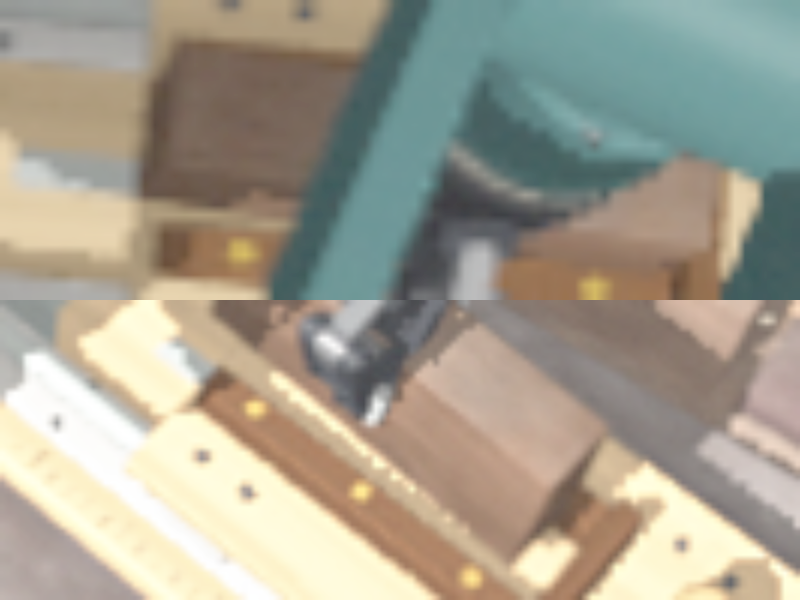

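```bash
python3 -m pendant '{"rows":[[[0,0,8],0,30],[[0,0,14],0,30],[[0,0,17],0,30],[[0,0,19],0,30],[[0,0,20],0,30],[[0,0,21],0,30],[[0,0,22],0,30],[[0,0,22],0,30]]}'
python3 - <<'E'
from h import *
np.set_printoptions(precision=1,suppress=True)
go(552,-210,266,-.12)
for n in("scene","top"):
    D=[]
    for i in range(5):
        c=capture(n); q=[pinpoint(l,c) for l in("batten","cradle","handle","mouth")]
        if all(q): D.append(np.concatenate([w(x[0]["location"],c) for x in q]))
    print(n,len(D),np.median(D,0) if D else q)
go(552,-210,266,-.12)
E
```

```text
time_s: 9.3
tool_pos: [551.9, -209.5, 285.4]
tcp_rot: [0.747, 0.664, 0.0, 0.0]
force: [-2.7, 1.6, 5.5]
opening: 37.0
grasp_force: 41.6
shift [-0.4  0.2 19.4] turn 0.003 j [-0.5  0.2  1.4 -0.   1.5 -0.3] pos [ 551.9 -209.5  285.4] z [ 0. -0. -1.] F [-2.7  1.6  5.5] M [ 0.1  0.7 -0.1] t 9.3 op 37.0
scene 4 [ 545.6 -210.6   81.3  550.4 -221.8   64.1  537.6 -356.2  109.7  572.4
  -64.8    0.2]
top 5 [ 550.  -213.    83.6  553.1 -222.1   63.6  534.9 -353.9  107.6  570.5
  -69.3   -2.1]
shift [-0.4  0.1 19.4] turn 0.003 j [-0.5  0.2  1.4 -0.   1.5 -0.3] pos [ 551.9 -209.6  285.4] z [ 0. -0. -1.] F [-3.3  1.5  6.4] M [ 0.2  0.8 -0.1] t 11.8 op 37.3
```

```bash
python3 -m pendant '{"rows":[[[0,0,-4],0,30],[[0,2.5,-5],0,30],[[0,4.5,-5],0,30],[[0,4.5,-5],0,30],[[0,4.5,-3],0,30],[[0,4.5,-1],0,30],[[0,4.5,1],0,30],[[0,4.5,1],0,30]]}'; python3 -c "
from h import *
go(556,-210,266,-.12)"
```

```text
time_s: 12.6
tool_pos: [556.5, -210.4, 284.4]
tcp_rot: [0.747, 0.665, 0.0, 0.001]
force: [-1.9, -0.7, 4.8]
opening: 37.1
grasp_force: 38.7
shift [ 0.4 -0.6 18.4] turn 0.003 j [-0.46  0.24  1.44 -0.    1.46 -0.34] pos [ 556.5 -210.4  284.4] z [ 0.002 -0.001 -1.   ] F [-1.9 -0.7  4.8] M [0.14 0.27 0.02] t 12.6 op 37.1
```

```bash
python3 -m pendant '{"rows":[[[0,0,-3],0,30],[[0,-1,-5],0,30],[[0,-2,-5],0,30],[[0,-2,-5],0,30],[[0,-2,-3],0,30],[[0,-2,-1],0,30],[[0,-2,1],0,30],[[0,-2,2],0,30],[[0,-2,2],0,30]]}'
python3 - <<'E'
from h import *
from ov import *
go(556,-210,266,-.12)
c=capture("scene"); s=c; v=proj([548,-225,84],s)[0]; x1,y1=int(v[0]-50),int(v[1]-37)
g=cv2.resize(c["pixels"][y1:y1+75,x1:x1+100,::-1],(800,600),interpolation=cv2.INTER_CUBIC); cv2.imwrite("pics/z2.png",cv2.convertScaleAbs(255*(g/255.)**0.6))
E
```

```text
time_s: 13.5
tool_pos: [554.7, -209.9, 280.4]
tcp_rot: [0.747, 0.665, 0.0, 0.0]
force: [1.8, -0.5, -1.3]
opening: 37.0
grasp_force: 39.3
shift [ 0.   1.2 14.4] turn 0.003 j [-0.46  0.24  1.45  0.    1.45 -0.34] pos [ 554.7 -209.9  280.4] z [ 0.001 -0.    -1.   ] F [ 1.8 -0.5 -1.3] M [-0.12 -0.38  0.17] t 13.5 op 37.0
```

View pics/z2.png

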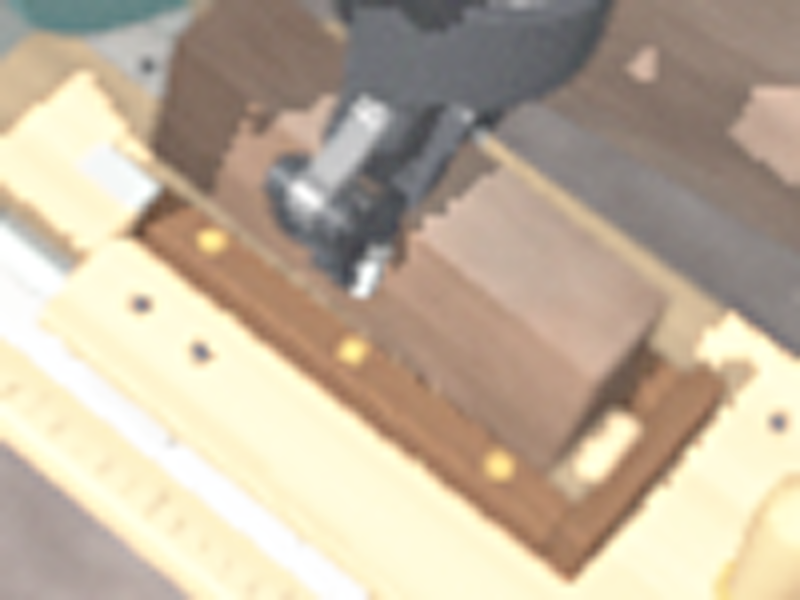

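```bash
python3 -m pendant '{"rows":[[[0,0.7,1],0,30],[[0,0.7,4],0,30],[[0,0.7,7],0,30],[[0,0.7,10],0,30],[[0,0.7,12],0,30],[[0,0.7,13],0,30],[[0,0.7,13],0,30]]}'; python3 -c "
from h import *
go(556,-210,266,-.12)"
```

```text
time_s: 14.25
tool_pos: [555.1, -210.0, 267.5]
tcp_rot: [0.747, 0.665, 0.0, -0.0]
force: [1.6, -0.8, -1.5]
opening: 36.7
grasp_force: 39.6
shift [0.1 0.9 1.5] turn 0.003 j [-0.46  0.25  1.46  0.    1.43 -0.34] pos [ 555.1 -210.   267.5] z [-0.  0. -1.] F [ 1.6 -0.8 -1.5] M [-0.09 -0.26  0.17] t 14.25 op 36.7
```

```bash
python3 -m pendant '{"rows":[[[2,0.3,0],0,30],[[4,0.3,0],0,30],[[6,0.3,0],0,30],[[7,0.3,0],0,30],[[8,0.3,0],0,30],[[8,0.3,0],0,30]]}';python3 -c "
from h import *
go(556,-218,266,-.12)"
```

```text
time_s: 14.85
tool_pos: [556.3, -201.8, 267.7]
tcp_rot: [0.747, 0.665, 0.0, -0.0]
force: [0.9, 1.3, -1.6]
opening: 36.8
grasp_force: 40.4
shift [-16.1   1.6   1.6] turn 0.003 j [-0.44  0.24  1.47  0.    1.43 -0.33] pos [ 556.3 -201.8  267.7] z [-0.     0.001 -1.   ] F [ 0.9  1.3 -1.6] M [ 0.05 -0.1   0.03] t 14.85 op 36.8
```

```bash
python3 -m pendant '{"rows":[[[-3,0,0],0,30],[[-7,0,0],0,30],[[-11,0,0],0,30],[[-14,0,0],0,30],[[-15,0,0],0,30],[[-16,0,0],0,30],[[-17,0,0],0,30],[[-17,0,0],0,30]]}';python3 -c "
from h import *
go(556,-218,266,-.12)"
```

```text
time_s: 15.65
tool_pos: [554.4, -219.0, 267.7]
tcp_rot: [0.747, 0.665, -0.0, -0.0]
force: [0.1, -0.2, -0.9]
opening: 37.0
grasp_force: 40.7
shift [1.2 1.5 1.7] turn 0.003 j [-0.47  0.25  1.46  0.    1.43 -0.35] pos [ 554.4 -219.   267.7] z [-0.  0. -1.] F [ 0.1 -0.2 -0.9] M [ 0.03  0.05 -0.01] t 15.65 op 37.0
```

```bash
python3 -m pendant '{"rows":[[[-0.5,0,0],0,30],[[-1,0,0],0,30],[[-1.5,0,0],0,30],[[-2,0,0],0,30],[[-2,0,0],0,30]]}';python3 -m pendant '{"rows":[[[-0.5,0,0],0,30],[[-1,0,0],0,30],[[-1.5,0,0],0,30],[[-1.5,0,0],0,30]]}'
```

```text
time_s: 16.15
tool_pos: [554.1, -220.9, 267.7]
tcp_rot: [0.747, 0.665, 0.0, -0.0]
force: [-0.3, -0.3, -1.2]
opening: 36.7
grasp_force: 40.5
time_s: 16.55
tool_pos: [554.1, -221.5, 267.8]
tcp_rot: [0.747, 0.665, 0.001, -0.001]
force: [0.6, 5.4, 0.8]
opening: 37.0
grasp_force: 40.9
```

```bash
python3 -m pendant '{"rows":[[[0,0,1],0,30],[[0,0,2],0,30],[[0,0,3],0,30],[[0,0,3],0,30]]}'; python3 -c "
from h import *
go(554,-221.5,266,-.12)"
```

```text
time_s: 16.95
tool_pos: [554.1, -221.3, 265.9]
tcp_rot: [0.747, 0.665, 0.001, -0.001]
force: [-1.2, 6.3, 4.8]
opening: 37.0
grasp_force: 40.4
shift [-0.2 -0.1 -0.1] turn 0.004 j [-0.48  0.26  1.46  0.    1.43 -0.36] pos [ 554.1 -221.3  265.9] z [ 0.001  0.002 -1.   ] F [-1.2  6.3  4.8] M [0.74 0.35 0.1 ] t 16.95 op 37.0
```

```bash
python3 -m pendant '{"rows":[[[0,0,0],0,45],[[0,0,0],0,60],[[0,0,0],0,80],[[0,0,0],0,80],[[0,0,-25],0,80],[[0,0,-65],0,80],[[0,0,-100],0,80],[[0,0,-100],0,80]]}'
python3 - <<'E'
from ov import *
go(536,-354.5,320,-.12)
cs=[capture(n) for n in("scene","top")]
np.set_printoptions(precision=1,suppress=True)
for c in cs:
    for l in("batten","cradle","handle"):
        d=pinpoint(l,c); print(l,d and (round(d[0]["score"],2),w(d[0]["location"],c)))
im=np.hstack([crop(c,[546,-245,84],[],k=k) for c,k in zip(cs,(3,4))]); cv2.imwrite("pics/p3.png",im)
E
```

```text
time_s: 17.75
tool_pos: [554.8, -223.1, 372.1]
tcp_rot: [0.747, 0.664, 0.002, 0.006]
force: [0.5, -0.1, 0.2]
opening: 80.0
grasp_force: 0.0
shift [-132.5   -3.9   52.7] turn 0.003 j [-0.48  0.2   1.31 -0.    1.62 -0.36] pos [ 554.8 -223.1  372.1] z [ 0.012 -0.006 -1.   ] F [ 0.5 -0.1  0.2] M [0.02 0.03 0.01] t 17.75 op 80.0
batten (0.59, array([ 547.2, -223.7,   62.2]))
cradle (0.64, array([ 549.2, -221.5,   63.8]))
handle (0.67, array([ 535.3, -357. ,  109.3]))
batten (0.59, array([ 552.4, -223.2,   64.5]))
cradle (0.84, array([ 551.5, -219.4,   64.2]))
handle (0.62, array([ 533.2, -352.6,  106.7]))
```

View pics/p3.png

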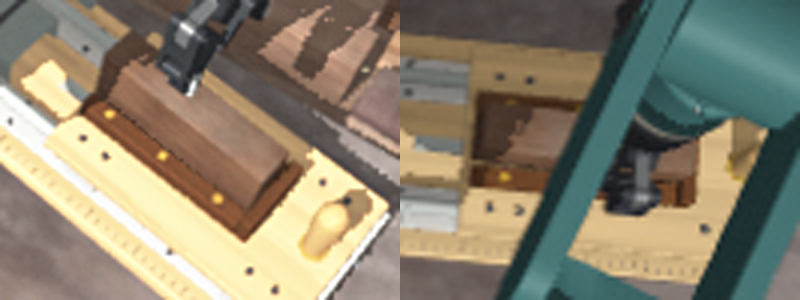

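```bash
python3 -m pendant '{"rows":[[[-15,0,0],0.14,50],[[-40,0,0],0.28,50],[[-65,0,0],0.42,50],[[-90,-1,0],0.56,50],[[-110,-1,0],0.7,50],[[-125,-2,0],0.84,50],[[-132,-2,0],0.98,50],[[-132,-2,0],1.12,50],[[-132,-2,0],1.26,50],[[-132,-2,0],1.4,50]]}' 40; python3 -m pendant '{"rows":[[[0,0,5],0.1,50],[[0,0,10],0.174,50],[[0,0,10],0.174,50],[[0,0,10],0.174,50]]}';python3 -c "
from h import *
go(537.7,-354.4,265,-.12+np.pi/2)"
```

```text
time_s: 19.15
tool_pos: [536.5, -353.4, 363.5]
tcp_rot: [1.0, 0.024, -0.001, -0.001]
force: [0.7, 0.2, -0.0]
opening: 49.8
grasp_force: 0.0
time_s: 19.55
tool_pos: [536.5, -353.2, 353.9]
tcp_rot: [0.998, -0.059, -0.001, -0.0]
force: [0.6, -0.7, 0.2]
opening: 50.1
grasp_force: 0.0
shift [ 1.4  1.1 88.9] turn 0.001 j [-0.67  0.31  1.21  0.    1.62  1.02] pos [ 536.5 -353.2  353.9] z [-0.001  0.001 -1.   ] F [ 0.6 -0.7  0.2] M [-0.04 -0.02  0.02] t 19.55 op 50.1
```

```bash
python3 -m pendant '{"rows":[[[1,1,20],0,50],[[1,1,40],0,50],[[1,1,50],0,50],[[1,1,55],0,50],[[1,1,60],0,50]]}' 25; python3 -m pendant '{"rows":[[[0,0,10],0,50],[[0,0,20],0,50],[[0,0,28],0,50],[[0,0,28],0,50]]}'
```

```text
time_s: 20.05
tool_pos: [537.6, -354.5, 295.0]
tcp_rot: [0.998, -0.06, 0.0, 0.0]
force: [0.2, -0.6, -0.0]
opening: 49.7
grasp_force: 0.0
time_s: 20.45
tool_pos: [537.0, -354.0, 264.5]
tcp_rot: [0.998, -0.06, -0.001, -0.001]
force: [-0.2, -0.2, -0.3]
opening: 50.2
grasp_force: 0.0
```

Run:
```python
from ov import *
c=capture("scene"); cv2.imwrite("pics/p4.png",crop(c,[540,-330,100],[],k=5,W=600,H=450))
```

```text
(no output)
```

View pics/p4.png

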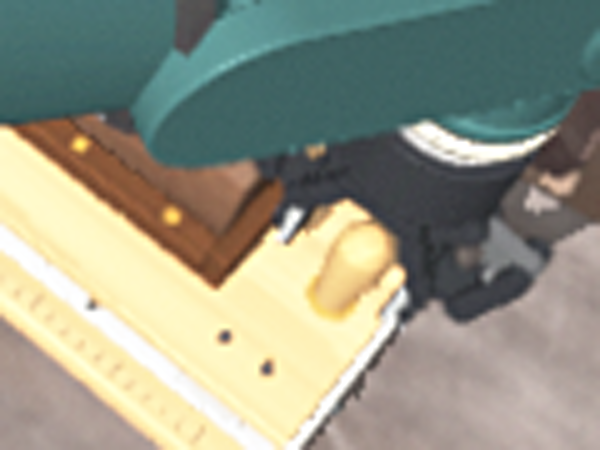

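Run:
```python
from ov import *
c=capture("scene"); u=proj([540,-330,100],c)[0]; x0,y0=int(u[0]-60),int(u[1]-45)
d=np.array([.12,.993]); o=np.array([535.,-354.5]); e=np.array([.993,-.12])
P=[[*o,64],[*o,133],[*(o+25*d),100],[*(o-25*d),100],[*(o+25*d-11*e),100],[*(o-25*d-11*e),100],[*(o-39*d-11*e),105]]
print(((proj(P,c)-[x0,y0]+.5)*5).round())
g=c["pixels"][y0+30:y0+70,x0+50:x0+110,::-1]
cv2.imwrite("pics/p5.png",cv2.convertScaleAbs(255*(cv2.resize(g,(780,520),interpolation=cv2.INTER_CUBIC)/255.)**0.5))
```

```text
[[326. 296.]
 [367. 236.]
 [302. 232.]
 [392. 300.]
 [289. 248.]
 [379. 317.]
 [407. 332.]]
```

View pics/p5.png

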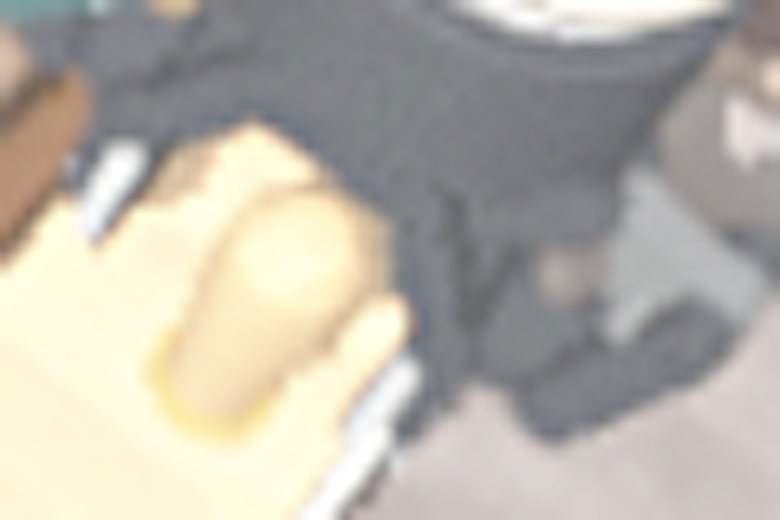

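```bash
python3 -m pendant '{"rows":[[[0,0,0],0,40],[[0,0,0],0,34],[[0,0,0],0,31],[[0,0,0],0,29],[[0,0,0],0,27],[[0,0,0],0,27]]}' 25
```

```text
time_s: 21.15
tool_pos: [537.5, -355.1, 267.6]
tcp_rot: [0.998, -0.06, 0.001, 0.001]
force: [0.6, -3.6, 2.7]
opening: 26.7
grasp_force: 1.9
```

```bash
python3 -m pendant '{"rows":[[[0,0,0],0,20],[[0,0,0],0,20],[[0,0,0],0,20]]}' 25
```

```text
time_s: 21.45
tool_pos: [537.5, -355.0, 267.8]
tcp_rot: [0.998, -0.06, 0.001, 0.001]
force: [-0.5, -4.7, 5.8]
opening: 25.5
grasp_force: 24.7
```

```bash
python3 -m pendant '{"rows":[[[0,-0.5,0],0,20],[[0,-1,0],0,20],[[0,-1.5,0],0,20],[[0,-2,0],0,20],[[0,-2.5,0],0,20],[[0,-3,0],0,20]]}';python3 -m pendant '{"rows":[[[0,-0.5,0],0,20],[[0,-1,0],0,20],[[0,-1.5,0],0,20],[[0,-2,0],0,20],[[0,-2.5,0],0,20],[[0,-3,0],0,20]]}'
```

```text
time_s: 22.05
tool_pos: [537.7, -352.7, 267.8]
tcp_rot: [0.998, -0.06, 0.001, 0.002]
force: [-1.0, -6.6, 4.6]
opening: 25.5
grasp_force: 24.7
time_s: 22.65
tool_pos: [538.3, -348.6, 267.8]
tcp_rot: [0.998, -0.06, 0.001, 0.0]
force: [-1.4, -2.8, 5.3]
opening: 25.4
grasp_force: 24.7
```

```bash
python3 -m pendant '{"rows":[[[0,-1,0],0,20],[[0,-2,0],0,20],[[0,-3,0],0,20],[[0,-4,0],0,20],[[0,-5,0],0,20],[[0,-6,0],0,20],[[0,-7,0],0,20],[[0,-8,0],0,20],[[0,-9,0],0,20],[[0,-10,0],0,20]]}'
```

```text
time_s: 23.65
tool_pos: [539.5, -338.6, 267.8]
tcp_rot: [0.998, -0.06, 0.001, 0.001]
force: [-0.5, -4.1, 6.1]
opening: 25.4
grasp_force: 24.7
```

```bash
python3 -m pendant '{"rows":[[[0,-1,0],0,20],[[0,-2.5,0],0,20],[[0,-4.5,0],0,20],[[0,-6.5,0],0,20],[[0,-8.5,0],0,20],[[0,-10.5,0],0,20],[[0,-12.5,0],0,20],[[0,-14.5,0],0,20],[[0,-16.5,0],0,20],[[0,-18,0],0,20]]}'; python3 -c "
from h import *
go(538,-354.4,265,-.12+np.pi/2)"
```

```text
time_s: 24.65
tool_pos: [541.7, -320.8, 267.8]
tcp_rot: [0.998, -0.06, 0.001, 0.001]
force: [-1.0, -3.1, 5.2]
opening: 25.6
grasp_force: 24.7
shift [ 0.4 33.8  2.8] turn -0.0 j [-0.62  0.32  1.37 -0.    1.45  1.07] pos [ 541.7 -320.8  267.8] z [ 0.001 -0.001 -1.   ] F [-1.  -3.1  5.2] M [-0.78  0.12 -0.03] t 24.65 op 25.6
```

```bash
python3 -m pendant '{"rows":[[[0,-2,0],0,20],[[0,-4.5,0],0,20],[[0,-7,0],0,20],[[0,-9.5,0],0,20],[[0,-12,0],0,20],[[0,-14.5,0],0,20],[[0,-17,0],0,20],[[0,-19.5,0],0,20],[[0,-22,0],0,20],[[0,-24,0],0,20]]}';python3 -m pendant '{"rows":[[[0,-2,0],0,20],[[0,-4.5,0],0,20],[[0,-7,0],0,20],[[0,-9.5,0],0,20],[[0,-12,0],0,20],[[0,-14.5,0],0,20],[[0,-17,0],0,20],[[0,-19,0],0,20],[[0,-20.5,0],0,20],[[0,-22,0],0,20]]}'
```

```text
time_s: 25.65
tool_pos: [544.6, -297.0, 267.8]
tcp_rot: [0.998, -0.06, 0.001, 0.001]
force: [-0.5, -4.0, 6.0]
opening: 25.2
grasp_force: 24.7
time_s: 26.65
tool_pos: [547.2, -275.1, 267.8]
tcp_rot: [0.998, -0.06, 0.001, 0.001]
force: [-0.9, -4.7, 5.1]
opening: 25.4
grasp_force: 24.7
```

```bash
cat > ck.py <<'E'
from h import *
import sys
s=arm.get_state(); sys.exit(1 if s["force"][1]<-7.5 else 0)
E
python3 -m pendant '{"rows":[[[0,-1,0],0,20],[[0,-2,0],0,20],[[0,-3,0],0,20],[[0,-4,0],0,20]]}' && python3 ck.py && python3 -m pendant '{"rows":[[[0,-1,0],0,20],[[0,-2,0],0,20],[[0,-3,0],0,20]]}' && python3 ck.py && python3 -m pendant '{"rows":[[[0,-1,0],0,20],[[0,-2,0],0,20],[[0,-3,0],0,20]]}' && python3 ck.py && python3 -m pendant '{"rows":[[[0,-1,0],0,20],[[0,-2,0],0,20],[[0,-3,0],0,20]]}' && python3 ck.py && python3 -m pendant '{"rows":[[[0,-1,0],0,20],[[0,-2,0],0,20],[[0,-3,0],0,20]]}'
```

```text
time_s: 27.05
tool_pos: [547.7, -271.0, 267.8]
tcp_rot: [0.998, -0.06, 0.001, 0.0]
force: [-0.3, -4.0, 5.9]
opening: 25.4
grasp_force: 24.7
time_s: 27.35
tool_pos: [548.1, -268.1, 267.7]
tcp_rot: [0.998, -0.06, 0.001, 0.0]
force: [-0.5, -3.3, 6.0]
opening: 25.2
grasp_force: 24.7
time_s: 27.65
tool_pos: [548.5, -265.1, 267.8]
tcp_rot: [0.998, -0.06, 0.001, 0.0]
force: [0.4, -3.6, 5.9]
opening: 25.4
grasp_force: 24.7
time_s: 27.95
tool_pos: [548.7, -262.9, 267.8]
tcp_rot: [0.998, -0.06, 0.001, 0.002]
force: [-1.1, -7.7, 5.0]
opening: 25.3
grasp_force: 24.7
```

```bash
python3 -m pendant '{"rows":[[[0,-0.3,0],0,20],[[0,-0.6,0],0,20],[[0,-0.6,0],0,20],[[0,-0.6,0],0,20]]}'
```

```text
time_s: 28.35
tool_pos: [548.7, -262.6, 267.8]
tcp_rot: [0.998, -0.06, 0.001, 0.002]
force: [-0.3, -8.0, 5.5]
opening: 25.8
grasp_force: 24.7
```

```bash
python3 -m pendant '{"rows":[[[0,-0.4,0],0,20],[[0,-0.8,0],0,20],[[0,-1.2,0],0,20],[[0,-1.2,0],0,20],[[0,-1.2,0],0,20]]}'
```

```text
time_s: 28.85
tool_pos: [548.8, -262.0, 267.8]
tcp_rot: [0.998, -0.061, 0.001, 0.003]
force: [-0.1, -9.4, 5.1]
opening: 25.1
grasp_force: 24.8
```

```bash
python3 -m pendant '{"rows":[[[0,-0.5,0],0,20],[[0,-1,0],0,20],[[0,-1,0],0,20],[[0,-1,0],0,20],[[0,-1,0],0,20]]}'
```

```text
time_s: 29.35
tool_pos: [548.8, -261.5, 267.8]
tcp_rot: [0.998, -0.061, 0.001, 0.003]
force: [-1.9, -10.4, 2.9]
opening: 25.3
grasp_force: 24.9
```

```bash
python3 -m pendant '{"rows":[[[0,0.4,0],0,20],[[0,0.8,0],0,20],[[0,1,0],0,20],[[0,1,0],0,20]]}'; python3 -m pendant '{"rows":[[[0,0,0],0,27],[[0,0,0],0,31],[[0,0,0],0,36],[[0,0,0],0,42],[[0,0,0],0,46],[[0,0,0],0,46],[[0,0,0],0,46]]}'
```

```text
time_s: 29.75
tool_pos: [548.8, -261.8, 267.8]
tcp_rot: [0.998, -0.061, 0.001, 0.002]
force: [-1.2, -8.4, 4.9]
opening: 25.3
grasp_force: 24.8
time_s: 30.45
tool_pos: [548.8, -259.9, 266.2]
tcp_rot: [0.998, -0.06, -0.0, -0.001]
force: [1.0, 0.2, 0.2]
opening: 45.9
grasp_force: 0.0
```

Free of the handle. Lift clear and check the batten and carriage.

```bash
python3 -m pendant '{"rows":[[[0,0,-10],0,46],[[0,0,-30],0,46],[[0,0,-60],0,46],[[0,0,-90],0,46],[[0,0,-110],0,46],[[0,25,-110],0,46],[[0,50,-110],0,46],[[0,75,-110],0,46],[[0,75,-110],0,46],[[0,75,-110],0,46]]}'
python3 - <<'E'
from ov import *
np.set_printoptions(precision=1,suppress=True)
cs=[capture(n) for n in("scene","top")]
for c in cs:
    for l in("batten","cradle","handle","dish","gauge"):
        d=pinpoint(l,c); print(l,d and (round(d[0]["score"],2),w(d[0]["location"],c)))
cv2.imwrite("pics/p6.png",np.hstack([crop(c,[555,-180,84],[],k=4) for c in cs]))
E
```

```text
time_s: 31.45
tool_pos: [539.7, -334.9, 377.2]
tcp_rot: [0.998, -0.061, 0.0, -0.0]
force: [0.1, 1.0, -0.6]
opening: 46.1
grasp_force: 0.0
batten (0.57, array([ 556.4, -128. ,   63.4]))
cradle (0.74, array([ 562.5, -126.2,   61.7]))
handle (0.59, array([ 544.4, -264.7,  110.1]))
dish []
gauge (0.42, array([ 557.8, -126.6,   63. ]))
batten (0.92, array([ 563.9, -131.3,   64.6]))
cradle (0.85, array([ 565.8, -127.7,   62.7]))
handle (0.63, array([ 545.4, -260.2,  107.3]))
dish (0.73, array([645.6, 386.2,  -0.8]))
gauge (0.64, array([644.1, 265.1,   0.8]))
```

View pics/p6.png

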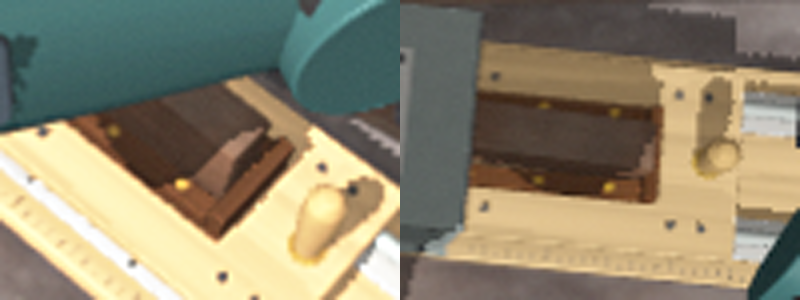

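```bash
python3 -c "
from h import *
print(arm.finish_job())"
```

```text
the job is handed in; nothing more can be done
None
```

I seated the batten against the back stop and let go of it. Then I eased the carriage past its catch and pressed it against the hidden stop at about 93 mm of travel, with at most about 10 N of total push. The job was handed in at about 32 s; the bench returned no verdict, and the last pictures showed the batten seated and the dish and gauge unmoved.

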